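# Load the cup lift

## Robot

A 7-joint arm with a two-finger parallel gripper is mounted at the origin on the work surface. World frame = base frame: x ahead of the robot, y to its left, z up, the work surface at z = 0. Lengths are in m, angles in rad, forces in N, time in s.
With the tool pointing down it reaches from about 0.4 to 0.875 m from the base axis. Payload 19.3 kg.
Tool frame: the origin (TCP) lies midway between the tips of the shut fingers; the grasp point (between the pads) lies 19 mm behind it; z points along the fingers, y is the line along which they close (so a half turn about z gives the same grasp; the last joint's range is limited). The gripper opens to 85 mm and grips with 20 to 120 N. Pads are 22 mm wide; open, the fingers measure 114 mm over their backs; the gripper's body (76 mm by 85 mm) begins 54 mm behind the grasp point. The pads swing forward as they close: fully open they stand 13 mm farther back than shut.
Start: joints at [-0.07, 0.521, -0.036, 1.599, 0.021, 1.021, -0.113], TCP at [0.625, -0, 0.231] pointing down, gripper open.
Joint ranges: [-2.91, 2.91], [-0.3, 2.13], [-1.5, 1.42], [0.17, 2.43], [-1.26, 4.41], [0.16, 1.93], [-2.52, 2.52]. Speed limits (rad/s): [1.89, 1.89, 2.39, 2.39, 3.01, 3.01, 3.01].

## Interface

Orientations are given as [roll, pitch, yaw] about the fixed x, y, z axes, in that order (R = Rz(yaw) Ry(pitch) Rx(roll)).
In Python, from workcell import bot gives the robot as it stands.
- The arm moves only by the tool pendant, called as name(argument=value, ...), one argument or row to a line, values as JSON. Schema: {"type":"object","properties":{"steps":{"type":"array","items":{"type":"array","items":{"type":"array","items":{"type":"number"},"minItems":7,"maxItems":7},"minItems":1,"maxItems":5},"minItems":1,"maxItems":1},"grip_force":{"type":"number"},"only":{"type":"string"},"quiet":{"type":"boolean"},"lines":{"type":"string"}},"required":["steps"],"additionalProperties":false}. steps is a list that holds a single list of rows (three levels of brackets), with 1 to 5 rows, each of 7 numbers: the finger opening in m, then dx, dy, dz in normalised numbers (1 is 0.75 m), then a rotation vector rx, ry, rz in shares of pi rad (1.0 is pi rad); each row is the pose to reach, as a shift and turn from the pose commanded when the call began, along the tool's axes at that moment; what a row does not reach only later rows make up. A row lasts 1/8 s, in which the tool goes at most 0.0625 m and 0.188 rad, less where a joint would pass 70% of its speed; a pose out of reach is approached as far as the arm can. The fingers move at their own pace and stop on an object; grip_force is the grip in N (left out, the last holds). Time passes only in rows, so rows that do not move let the fingers close. The tool returns the time, the measured TCP pose, the force, the opening and the grip force at its end. only (a regular expression) keeps the lines of the reply that match it, lines (a string "A,B") keeps lines A to B, and quiet returns only ok. A shift or turn number past 1, either way, is cut back to 1. Input that does not fit is refused with a message, and nothing moves.
- bot.observe(): the state, without advancing time (a new reading comes with each control period).
- bot.grab_frame(name): name is "scene" or "side" or "wrist"; returns the picture (384x512x3 uint8, blue, green, red); there is no depth.
- bot.calibration(name): a dict with "vfov" (degrees; the focal length in pixels is half the picture's height over the tangent of half this angle, whatever the lens; pixels are square), "cx", "cy" (the principal point, pixels), "eye" and "attitude" of the camera in the world. Camera axes: x right, y down, z forward; pixel columns grow to the right and rows downward; lengths in m; the calibration is good to about 2 mm. A picture is of the moment at which its call begins: read the wrist's pose just before it. calibration takes no time and is no camera call; for the wrist camera it gives the pose at the moment of the call.
- bot.job_done(): hands the job in; it is judged then, once.
The state is a dict: "clock": time; "qpos": joint angles; "qd": joint speeds; "joint_efforts": joint torques, N m; "position": TCP position; "tool_rot": TCP orientation; "force": force on the tool from outside, world axes, zero at the start; "moment": the same for the moment, N m; "grip_width": finger opening in m; "finger_force": force on a finger pad.
Only numpy, scipy, OpenCV 4.12 (cv2) and the standard library are available. Lean on these libraries where they do the work, as an engineer would, in place of code of your own. Each camera call takes 0.05 s, during which the arm holds its last target. There are 200 camera calls.

## Task

Load the pair of matching handleless white porcelain cups into the cup lift (the open steel box): stand both upright, side by side, on its sprung wooden platform and leave them there, so that the platform sinks under their weight. Set each cup down gently on the platform; do not drop it from a height and do not shove the platform down to its bottom stop.

Things in the scene. Friction and masses are not known exactly. Their poses are not given: they have to be found in the camera images.
- cup_a: First cup: identical handleless straight-sided white porcelain cup, open top: outer diameter 56 mm, 85 mm tall, wall 4.5 mm, 0.16 to 0.25 kg. Origin: centre of its underside; z up its axis (round: yaw is free). Stands on the counter (z = 0). Not the squat lidded sugar pot, the creamer with a handle or the taller glass tumblers.
- cup_b: Second cup: identical handleless straight-sided white porcelain cup, open top: outer diameter 56 mm, 85 mm tall, wall 4.5 mm, 0.16 to 0.25 kg. Origin: centre of its underside; z up its axis (round: yaw is free). Stands on the counter (z = 0). Not the squat lidded sugar pot, the creamer with a handle or the taller glass tumblers.
- lift_top (a point): Centre of the upper face of the sprung wooden platform (moves with it): 101 mm along its x by 191 mm along its y, z up, in a fixed steel box 128 x 218 mm, walls 12 mm, rim 85 mm above the counter. Empty, the face is 3 mm below the rim. Place and yaw vary. Two cups fit side by side along y, e.g. 47 mm either side of the centre.
- lift (a joint): How far the platform has sunk straight down, in m: 0 at the top (empty), 0.055 at its bottom stop. Spring 130 N/m, 0.3 N preload, damped; it stays level. One cup sinks it about 10 to 17 mm, two about 21 to 36 mm.

How it is judged:
By the outcome, as a careful person would: the job done as asked, in the order asked, and still so for the second after the job is handed in, with the robot touching nothing.
It also fails if it takes over 58 s, if anything falls off the work surface, if the arm or the gripper's body presses on something with over 40 N, if the wrist force passes 120 N, or if a joint passes its speed limit or range.

## Working session

There is one attempt and no reset: what is moved stays moved. The work goes in short steps, Python scripts to look and compute and a tool call to move; the robot and the scene stay as the last step left them, time stands still between calls to the robot, and variables do not carry over. Pictures are saved under pics/ and viewed, at most 10 in all, crops included, and the job is handed in when it is done.

```bash
ls; mkdir -p pics; python3 - <<'E'
from workcell import bot
import cv2,numpy as np
for n in("scene","side","wrist"):
    c=bot.calibration(n);print(n,c)
    cv2.imwrite(f"pics/{n}0.png",bot.grab_frame(n))
print(bot.observe())
a=[cv2.imread(f"pics/{n}0.png") for n in("scene","side")]
E
```

```text
pics
workcell.py
scene {'vfov': 47.1699652710559, 'cx': 256.9444690362457, 'cy': 188.7614297695629, 'eye': array([ 0.9965606 , -0.3462328 ,  0.96594416]), 'attitude': array([-2.56208784, -0.00867447,  0.98025797])}
side {'vfov': 54.89579028869736, 'cx': 252.1165978881508, 'cy': 187.8280612923626, 'eye': array([ 0.34781228, -0.63406651,  0.5370051 ]), 'attitude': array([-2.17081385, -0.02433088, -0.29482781])}
wrist {'vfov': 58.40551057795688, 'cx': 255.45634257919517, 'cy': 195.4294005068493, 'eye': array([0.62503297, 0.06758386, 0.37391379]), 'attitude': array([ 2.87068145e+00, -2.98224376e-04,  1.63263422e-03])}
{'clock': 0.15, 'qpos': array([-0.07022662,  0.52186598, -0.03628731,  1.59983641,  0.02120177,
        1.02108212, -0.11283576]), 'qd': array([-0.00064581, -0.00197107, -0.00071466, -0.00090407,  0.00189392,
       -0.00019314, -0.00060051]), 'joint_efforts': array([ 4.00798544e-04, -9.27376485e+01,  1.98035471e+00, -3.70049715e+01,
        1.79930578e-02,  6.46477114e-03, -1.41420460e-05]), 'position': array([ 6.24772845e-01, -3.46425999e-05,  2.30879879e-01]), 'tool_rot': array([-3.14078892e+00,  7.36560213e-05,  1.57074030e+00]), 'force': array([ 0.36574653,  0.34523565, -0.39850861]), 'moment': array([-0.0577594 ,  0.01065779, -0.01651455]), 'finger_force': 0.0, 'grip_width': 0.08540089082733465}
```

View pics/scene0.png

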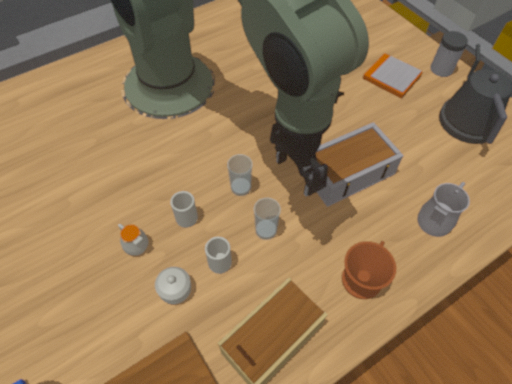

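View pics/side0.png

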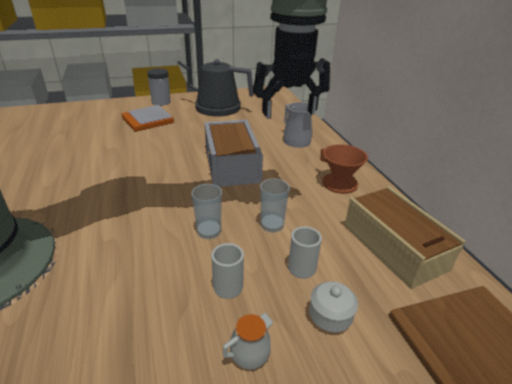

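View pics/wrist0.png

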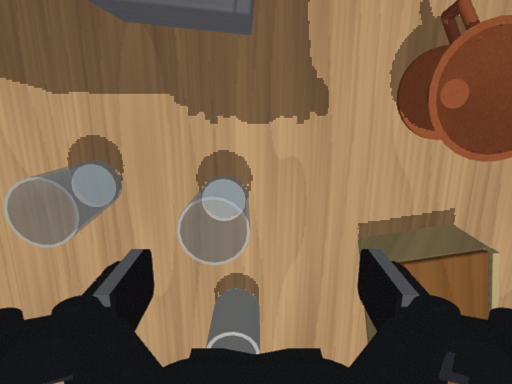

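The scene view has the cups at about (184,208) and (219,254), and the side view at (228,270) and (305,252). The glass tumblers are at scene (240,175) and (266,218). The lift is the grey box with the brown top at scene (360,165), side (235,150). Next I segment the cups and triangulate.

```bash
cat > h.py <<'E'
from workcell import bot
import cv2,numpy as np
from scipy.spatial.transform import Rotation as R
def cam(n): return bot.calibration(n)
def ray(c,p):
    f=192/np.tan(np.radians(c['vfov'])/2)
    d=R.from_euler('xyz',c['attitude']).apply([(p[0]-c['cx'])/f,(p[1]-c['cy'])/f,1.])
    return np.array(c['eye']),d/np.linalg.norm(d)
def plane(c,p,z):
    e,d=ray(c,p); return e+d*(z-e[2])/d[2]
def proj(c,X):
    f=192/np.tan(np.radians(c['vfov'])/2)
    v=R.from_euler('xyz',c['attitude']).inv().apply(np.array(X)-c['eye']); v=np.atleast_2d(v)
    return v[:,:2]/v[:,2:]*f+[c['cx'],c['cy']]
def tri(obs):
    A=np.zeros((3,3));b=np.zeros(3);rs=[ray(*o) for o in obs]
    for e,d in rs:
        P=np.eye(3)-np.outer(d,d);A+=P;b+=P@e
    X=np.linalg.solve(A,b)
    return X,[round(1e3*np.linalg.norm(np.cross(X-e,d)),1) for e,d in rs]
E
python3 - <<'E'
from h import *
out=[]
cen={}
for n,roi,seeds in(("scene",(100,110,420,290),[(184,208),(219,258)]),("side",(190,110,340,310),[(228,275),(305,257)])):
    im=cv2.imread(f"pics/{n}0.png"); hsv=cv2.cvtColor(im,cv2.COLOR_BGR2HSV)
    m=(hsv[...,1]<70).astype(np.uint8)*255
    m=cv2.morphologyEx(m,cv2.MORPH_OPEN,np.ones((3,3)))
    cn,_c=cv2.findContours(m,cv2.RETR_EXTERNAL,cv2.CHAIN_APPROX_NONE)
    cen[n]=[]
    for s in seeds:
        for k in cn:
            if cv2.pointPolygonTest(k,s,False)>=0:
                M=cv2.moments(k);c=(M['m10']/M['m00'],M['m01']/M['m00']);cen[n].append(c)
                print(n,s,cv2.boundingRect(k),M['m00'],c); cv2.drawContours(im,[k],-1,(0,0,255),1)
    x0,y0,x1,y1=roi
    out.append(cv2.resize(im[y0:y1,x0:x1],None,fx=2.4 if n=="scene" else 2.4,fy=2.4,interpolation=cv2.INTER_CUBIC))
    cv2.imwrite(f"pics/{n}_crop.png",out[-1])
for i in range(2):
    print(tri([(cam(n),cen[n][i]) for n in("scene","side")]))
E
```

```text
scene (184, 208) (170, 191, 28, 36) 711.0 (183.814580403188, 208.25386779184248)
scene (219, 258) (205, 237, 26, 36) 733.5 (218.10384003635536, 254.14678482163143)
side (228, 275) (211, 243, 33, 56) 1529.5 (227.32505175983434, 269.7061131088591)
side (305, 257) (288, 226, 34, 53) 1364.5 (304.0098937339685, 251.38292414803956)
(array([ 0.45028221, -0.18420058,  0.04554172]), [np.float64(0.8), np.float64(0.8)])
(array([ 0.60057544, -0.17798472,  0.04585611]), [np.float64(1.1), np.float64(1.1)])
```

View pics/scene_crop.png

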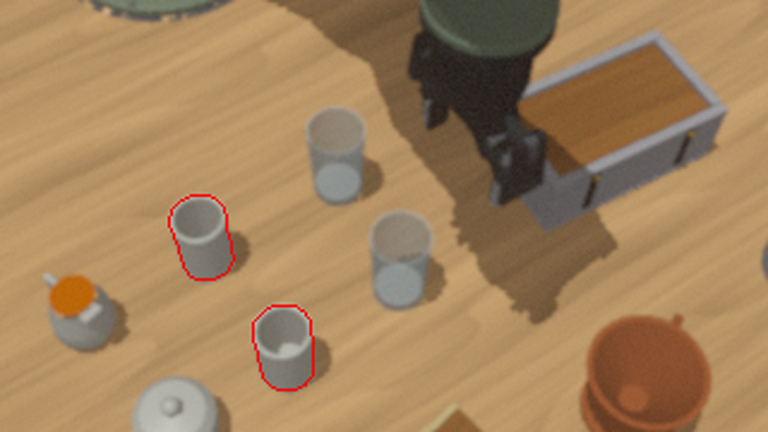

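The contours fit both cups tightly. They come out at about (0.450,-0.184) and (0.601,-0.178), mid-height about 45 mm, which is plausible. Next: rough lift pose, the tumblers and the grasp clearances.

```bash
python3 - <<'E'
from h import *
S,D=cam("scene"),cam("side")
# crop px -> scene: /2.4 + (100,110)
f=lambda u,v:(u/2.4+100,v/2.4+110)
for nm,p in (("rimfar-outer",(658,33)),("rimright-outer",(725,103)),("rim near-left",(535,188))): print(nm,plane(S,f(*p),.085))
for nm,p in (("FL",(206,124)),("FR",(250,122)),("NR",(261,158)),("NL",(216,162))): print("side",nm,plane(D,p,.085))
print("far corner tri",tri([(S,f(658,33)),(D,(206,124))]),tri([(S,f(725,103)),(D,(250,122))]))
for a,b in (((240,175),(208,211)),((266,218),(274,205)),((134,240),(248,345)),((173,285),(333,308))): print("obj",tri([(S,a),(D,b)]))
E
```

```text
rimfar-outer [0.5223806  0.35603383 0.085     ]
rimright-outer [0.63496973 0.34886423 0.085     ]
rim near-left [0.60827086 0.11382152 0.085     ]
side FL [0.51650785 0.34028972 0.085     ]
side FR [0.64354309 0.32323829 0.085     ]
side NR [0.60924058 0.11376074 0.085     ]
side NL [0.49837838 0.12244379 0.085     ]
far corner tri (array([0.51917572, 0.36151055, 0.07640365]), [np.float64(1.5), np.float64(1.5)]) (array([0.64230055, 0.34075022, 0.08430872]), [np.float64(8.8), np.float64(8.8)])
obj (array([ 0.44838529, -0.02089008,  0.0549699 ]), [np.float64(0.9), np.float64(0.9)])
obj (array([ 0.58893137, -0.03818531,  0.05681895]), [np.float64(2.0), np.float64(2.0)])
obj (array([ 0.44882539, -0.32083801,  0.02319341]), [np.float64(0.8), np.float64(0.8)])
obj (array([ 0.60215557, -0.29759392,  0.02864385]), [np.float64(1.9), np.float64(1.9)])
```

The rows are not in the units I measure in: shifts go in shares of 0.75 m and turns go in shares of pi rad. I convert before sending: 0.2 m / 0.75 = 0.2667, -0.058 m / 0.75 = -0.0773.

pendant(
  steps=[
    [[0.085,0.2667,-0.0773,-0.1333,0,0,0],[0.085,0.2667,-0.0773,-0.1333,0,0,0],[0.085,0.2667,-0.0773,-0.1333,0,0,0],[0.085,0.2667,-0.0773,-0.1333,0,0,0],[0.085,0.2667,-0.0773,-0.1333,0,0,0]],
  ],
)

```text
clock: 0.78
position: [0.5662, 0.2035, 0.3325]
tool_rot: [3.14, -0.002, 1.576]
force: [0.3, 0.4, -0.6]
grip_width: 0.0853
finger_force: 0.0
```

pendant(
  steps=[
    [[0.085,0,0,0,0,0,0],[0.085,0,0,0,0,0,0]],
  ],
)

```text
clock: 1.02
position: [0.5672, 0.1987, 0.3307]
tool_rot: [-3.141, 0.001, 1.569]
force: [0.1, -0.0, 0.3]
grip_width: 0.0854
finger_force: 0.0
```

```bash
python3 - <<'E'
from h import *
import pickle
o=bot.observe();c=cam("wrist");im=bot.grab_frame("wrist");cv2.imwrite("pics/w1.png",im)
s=bot.grab_frame("scene");cv2.imwrite("pics/scene1.png",s)
pickle.dump(c,open("w1.pkl","wb"));print(c,o['position'],o['tool_rot'])
E
```

```text
{'vfov': 58.40551057795688, 'cx': 255.45634257919517, 'cy': 195.4294005068493, 'eye': array([0.56763977, 0.26637695, 0.47376247]), 'attitude': array([ 2.86998782e+00, -5.05494117e-04, -8.21105350e-05])} [0.56722206 0.19868608 0.33067432] [-3.14077707e+00  7.58797318e-04  1.56915525e+00]
```

View pics/w1.png

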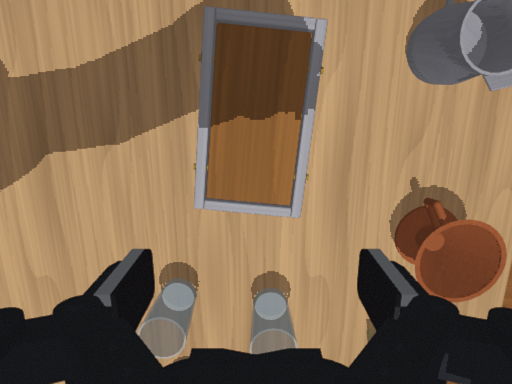

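The wrist view shows the lift's platform whole: inner corners near (216,22), (314,30), (298,205) and (207,200). I take a second view, shifted, on the way to cup 1 for its height.

Converted, -0.09 m / 0.75 = -0.12, -0.03 m / 0.75 = -0.04.

pendant(
  steps=[
    [[0.085,-0.04,-0.12,0,0,0,0],[0.085,-0.04,-0.12,0,0,0,0],[0.085,-0.04,-0.12,0,0,0,0],[0.085,-0.04,-0.12,0,0,0,0]],
  ],
)

```text
clock: 1.62
position: [0.4776, 0.1699, 0.3314]
tool_rot: [3.141, -0.0, 1.57]
force: [0.0, 0.5, 1.5]
grip_width: 0.0852
finger_force: 0.0
```

```bash
python3 - <<'E'
from h import *
import pickle
c=cam("wrist");im=bot.grab_frame("wrist");cv2.imwrite("pics/w2.png",im);pickle.dump(c,open("w2.pkl","wb"))
Q=[]
for i in(1,2):
    im=cv2.imread(f"pics/w{i}.png");c=pickle.load(open(f"w{i}.pkl","rb"))
    hsv=cv2.cvtColor(im,cv2.COLOR_BGR2HSV); m=((hsv[...,1]<90)&(hsv[...,2]>50)).astype(np.uint8)*255
    m=cv2.morphologyEx(m,cv2.MORPH_CLOSE,np.ones((5,5)))
    cn,h=cv2.findContours(m,cv2.RETR_CCOMP,cv2.CHAIN_APPROX_NONE)
    holes=[k for k,hh in zip(cn,h[0]) if hh[3]>=0]
    k=max(holes,key=cv2.contourArea) if holes else None
    if k is None: print("none");continue
    r=cv2.minAreaRect(k);print(i,cv2.contourArea(k),r)
    q=cv2.approxPolyDP(k,12,True)[:,0]; print(q.tolist()); 
    q=cv2.boxPoints(r) if len(q)!=4 else q.astype(float)
    q=sorted(q.tolist(),key=lambda p:p[1]); q=sorted(q[:2])+sorted(q[2:])[::-1]
    Q.append(q); P=np.array([plane(c,p,.082) for p in q]);print(P.round(4).tolist(),"mean",P.mean(0),[round(float(np.linalg.norm(P[j]-P[j-1])),4) for j in range(4)])
    cv2.drawContours(im,[k],-1,(0,0,255),1)
    cv2.imwrite(f"pics/w{i}m.png",im)
if len(Q)==2:
    C=[pickle.load(open(f"w{i}.pkl","rb")) for i in(1,2)]
    for j in range(4): print(tri([(C[0],Q[0][j]),(C[1],Q[1][j])]))
E
```

```text
1 16104.5 ((255.48513793945312, 114.14851379394531), (97.91165924072266, 177.3156280517578), 5.710592269897461)
[[217, 22], [312, 33], [289, 205], [205, 196]]
[[0.5279, 0.3441, 0.082], [0.627, 0.3337, 0.082], [0.6079, 0.1454, 0.082], [0.5081, 0.1566, 0.082]] mean [0.56771344 0.24495045 0.082     ] [0.1886, 0.0996, 0.1892, 0.1004]
none
```

View pics/w2.png

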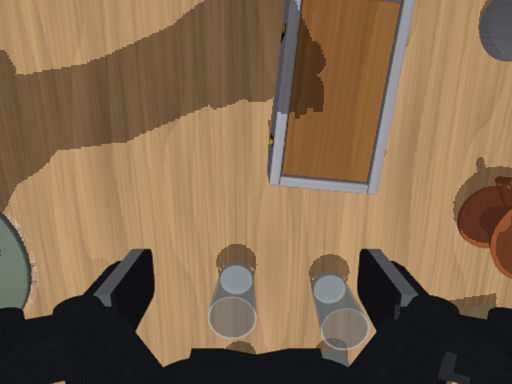

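In the second wrist view the near end of the box has outer rim corners (271,183) and (376,193) and inner corners (282,177) and (369,185). The first view has outer (196,207) and (300,216). I triangulate these for rim height.

```bash
python3 - <<'E'
from h import *
import pickle
C=[pickle.load(open(f"w{i}.pkl","rb")) for i in(1,2)]
for a,b in (((195,208),(271,183)),((300,217),(376,193)),((205,199),(282,177)),((289,205),(369,186))): print(tri([(C[0],a),(C[1],b)]))
c=np.array([.5677,.245]);yaw=-.105
u=np.array([-np.sin(yaw),np.cos(yaw)])
print("places",c-47e-3*u,c+47e-3*u)
p=bot.observe()['position'];print(p, "to cup1: dx(world y)",-.184-p[1],"dy(world x)",.450-p[0])
E
```

```text
(array([0.49667324, 0.14471909, 0.08929519]), [np.float64(0.7), np.float64(0.7)])
(array([0.62111665, 0.13133396, 0.0832777 ]), [np.float64(0.6), np.float64(0.6)])
(array([0.50886423, 0.15298055, 0.08631899]), [np.float64(1.2), np.float64(1.2)])
(array([0.60751589, 0.14577799, 0.09292834]), [np.float64(3.0), np.float64(3.0)])
places [0.56277406 0.19825885] [0.57262594 0.29174115]
[0.47769447 0.16997313 0.33121803] to cup1: dx(world y) -0.35397313431970623 dy(world x) -0.027694465364882404
```

Converted, -0.29 m / 0.75 = -0.3867, 0.04 m / 0.75 = 0.0533.

pendant(
  steps=[
    [[0.085,-0.08,-0.0133,0.0267,0,0,0],[0.085,-0.16,-0.0267,0.0533,0,0,0],[0.085,-0.24,-0.0373,0.08,0,0,0],[0.085,-0.32,-0.0373,0.1067,0,0,0],[0.085,-0.3867,-0.0373,0.1333,0,0,0]],
  ],
)

```text
clock: 2.3
position: [0.4494, -0.1222, 0.2306]
tool_rot: [3.141, 0.0, 1.57]
force: [2.5, -0.1, 0.0]
grip_width: 0.085
finger_force: 0.0
```

pendant(
  steps=[
    [[0.085,-0.0533,0,0.0267,0,0,0],[0.085,-0.0853,0,0.0533,0,0,0],[0.085,-0.0853,0,0.0533,0,0,0]],
  ],
)

```text
clock: 2.68
position: [0.4485, -0.1857, 0.1897]
tool_rot: [-3.139, -0.0, 1.568]
force: [0.2, 0.7, 0.2]
grip_width: 0.0849
finger_force: 0.0
```

```bash
python3 -c "
from workcell import bot
o=bot.observe();print(o['position'],o['tool_rot'])"
```

```text
[ 0.4484688  -0.18571255  0.18968145] [-3.13871510e+00 -1.28122468e-05  1.56786141e+00]
```

Converted, 0.149 m / 0.75 = 0.1987, 0.13 m / 0.75 = 0.1733.

pendant(
  steps=[
    [[0.085,0.0013,0.0013,0.0667,0,0,0],[0.085,0.0013,0.0013,0.1333,0,0,0],[0.085,0.0013,0.0013,0.1733,0,0,0],[0.085,0.0013,0.0013,0.1987,0,0,0],[0.085,0.0013,0.0013,0.1987,0,0,0]],
  ],
)

```text
clock: 3.3
position: [0.45, -0.1822, 0.0415]
tool_rot: [-3.14, -0.001, 1.572]
force: [-0.3, 0.1, 0.1]
grip_width: 0.0847
finger_force: 0.0
```

pendant(
  steps=[
    [[0.04,0,0,0,0,0,0],[0.04,0,0,0,0,0,0],[0.04,0,0,0,0,0,0],[0.04,0,0,0,0,0,0],[0.04,0,0,0,0,0,0]],
  ],
  grip_force=35,
)

```text
clock: 3.92
position: [0.4507, -0.1831, 0.0434]
tool_rot: [3.14, 0.0, 1.571]
force: [0.6, 0.5, 6.1]
grip_width: 0.0541
finger_force: 35.4
```

Converted, -0.2 m / 0.75 = -0.2667, -0.15 m / 0.75 = -0.2.

pendant(
  steps=[
    [[0.04,0,0,-0.0267,0,0,0],[0.04,0,0,-0.0667,0,0,0],[0.04,0,0,-0.1333,0,0,0],[0.04,0,0,-0.2,0,0,0],[0.04,0,0,-0.2667,0,0,0]],
  ],
)

```text
clock: 4.55
position: [0.4497, -0.1829, 0.2448]
tool_rot: [3.14, 0.0, 1.571]
force: [1.9, 0.4, -2.3]
grip_width: 0.0544
finger_force: 37.9
```

pendant(
  steps=[
    [[0.04,0,0,0,0,0,0],[0.04,0,0,0,0,0,0]],
  ],
)

```text
clock: 4.8
position: [0.4497, -0.1828, 0.2421]
tool_rot: [3.141, -0.0, 1.571]
force: [-0.3, 0.5, -3.0]
grip_width: 0.0541
finger_force: 38.1
```

```bash
python3 - <<'E'
from h import *
w=[bot.grab_frame(n) for n in("side","wrist")]
cv2.imwrite("pics/g1.png",cv2.resize(np.hstack(w),(800,300)))
E
```

```text
(no output)
```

View pics/g1.png

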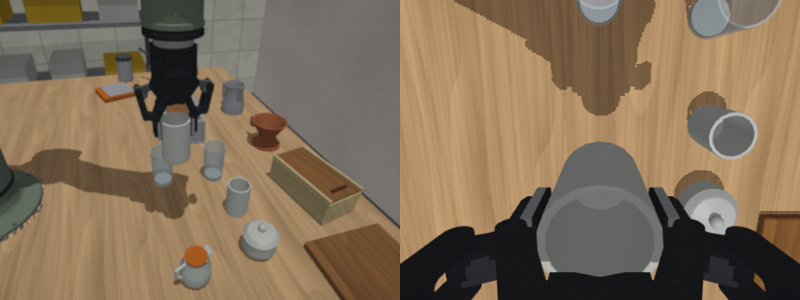

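The cup is held upright and lifted in both views, weighing about 2.5–3 N. I carry it to the far place.

Converted, 0.25 m / 0.75 = 0.3333, 0.2 m / 0.75 = 0.2667.

pendant(
  steps=[
    [[0.04,0.0667,0.0173,0,0,0,0],[0.04,0.1333,0.0347,0,0,0,0],[0.04,0.2,0.052,0,0,0,0],[0.04,0.2667,0.0693,0,0,0,0],[0.04,0.3333,0.0867,0,0,0,0]],
  ],
)

```text
clock: 5.52
position: [0.5148, 0.0686, 0.2411]
tool_rot: [-3.14, 0.0, 1.571]
force: [0.6, 0.0, -2.0]
grip_width: 0.0544
finger_force: 38.0
```

pendant(
  steps=[
    [[0.04,0.0667,0.0173,0,0,0,0],[0.04,0.1333,0.0347,0,0,0,0],[0.04,0.2,0.052,0,0,0,0],[0.04,0.2667,0.0693,0,0,0,0],[0.04,0.3,0.0773,0,0,0,0]],
  ],
)

```text
clock: 6.15
position: [0.5723, 0.2948, 0.2402]
tool_rot: [-3.139, 0.0, 1.573]
force: [-0.2, -0.8, -2.5]
grip_width: 0.0539
finger_force: 38.0
```

pendant(
  steps=[
    [[0.04,0,0,0.04,0,0,0],[0.04,0,0,0.08,0,0,0],[0.04,0,0,0.1067,0,0,0],[0.04,0,0,0.1267,0,0,0],[0.04,0,0,0.1267,0,0,0]],
  ],
)

```text
clock: 6.78
position: [0.5724, 0.2916, 0.1458]
tool_rot: [-3.139, 0.001, 1.571]
force: [0.0, 0.8, -1.2]
grip_width: 0.0541
finger_force: 37.9
```

```bash
python3 -c "
from workcell import bot
o=bot.observe();print(o['position'],o['tool_rot'])"
```

```text
[0.57237396 0.29161474 0.14580038] [-3.13939035e+00  1.24477908e-03  1.57076930e+00]
```

Converted, 0.024 m / 0.75 = 0.032, 0.021 m / 0.75 = 0.028.

pendant(
  steps=[
    [[0.04,0,0,0.0107,0,0,0],[0.04,0,0,0.0187,0,0,0],[0.04,0,0,0.024,0,0,0],[0.04,0,0,0.028,0,0,0],[0.04,0,0,0.032,0,0,0]],
  ],
)

```text
clock: 7.4
position: [0.5731, 0.292, 0.1233]
tool_rot: [3.141, -0.0, 1.571]
force: [0.3, 1.0, -1.6]
grip_width: 0.0546
finger_force: 38.0
```

pendant(
  steps=[
    [[0.04,0,0,0.004,0,0,0],[0.04,0,0,0.0067,0,0,0],[0.04,0,0,0.0093,0,0,0],[0.04,0,0,0.0093,0,0,0],[0.04,0,0,0.0093,0,0,0]],
  ],
)

```text
clock: 8.02
position: [0.573, 0.292, 0.1164]
tool_rot: [3.142, -0.0, 1.571]
force: [-0.3, 1.1, -1.1]
grip_width: 0.0545
finger_force: 38.1
```

```bash
python3 - <<'E'
from h import *
w=[bot.grab_frame(n) for n in("side","scene")]
cv2.imwrite("pics/p1.png",np.hstack([cv2.resize(w[0][60:260,130:330],(400,400)),cv2.resize(w[1][60:260,250:450],(400,400))]))
for i in range(3): print(bot.observe()['force'],bot.observe()['position']); bot.grab_frame("side")
E
```

```text
[0.52788477 1.02134958 0.11330814] [0.57301422 0.29198952 0.11638419]
[-0.6688003   0.85480132 -0.22992826] [0.57301102 0.29199584 0.1163555 ]
[-0.99232427  0.72248958  0.37482605] [0.57302895 0.29196566 0.11636128]
```

View pics/p1.png

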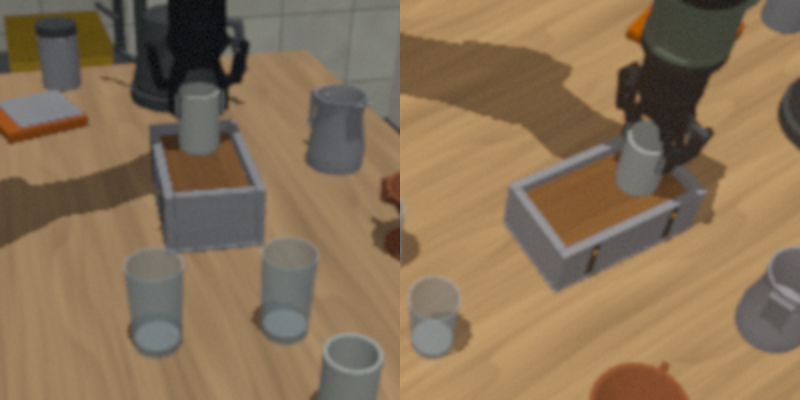

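The cup stands inside the far half of the box and the platform has sunk about 9 mm, taking most of the weight. I lower a little more until the net force is about zero.

Converted, 0.004 m / 0.75 = 0.0053, 0.002 m / 0.75 = 0.0027.

pendant(
  steps=[
    [[0.04,0,0,0.0027,0,0,0],[0.04,0,0,0.0053,0,0,0],[0.04,0,0,0.0053,0,0,0],[0.04,0,0,0.0053,0,0,0]],
  ],
)

```text
clock: 8.78
position: [0.573, 0.292, 0.1123]
tool_rot: [-3.142, 0.0, 1.571]
force: [-0.2, 0.6, 0.2]
grip_width: 0.0545
finger_force: 38.1
```

```bash
python3 - <<'E'
from h import *
f=[]
for i in range(6): f.append(bot.observe()['force']); bot.grab_frame("side")
print(np.mean(f,0),bot.observe()['position'])
E
```

```text
[-0.36717875  0.47528036  0.26828165] [0.5730271  0.29199484 0.11238421]
```

pendant(
  steps=[
    [[0.06,0,0,0,0,0,0],[0.07,0,0,0,0,0,0],[0.085,0,0,0,0,0,0],[0.085,0,0,0,0,0,0]],
  ],
)

```text
clock: 9.57
position: [0.573, 0.292, 0.1123]
tool_rot: [-3.142, -0.0, 1.571]
force: [0.8, -0.4, -0.3]
grip_width: 0.085
finger_force: 0.0
```

pendant(
  steps=[
    [[0.085,0,0,-0.04,0,0,0],[0.085,0,0,-0.0933,0,0,0],[0.085,0,0,-0.16,0,0,0],[0.085,0,0,-0.16,0,0,0]],
  ],
)

```text
clock: 10.07
position: [0.5745, 0.2927, 0.2362]
tool_rot: [3.136, -0.003, 1.571]
force: [-0.6, 1.0, -0.3]
grip_width: 0.0852
finger_force: 0.0
```

```bash
python3 - <<'E'
from h import *
p=bot.observe()['position'];print(p,[-.178-p[1],.6006-p[0]])
w=[bot.grab_frame(n) for n in("side","wrist")]
cv2.imwrite("pics/p2.png",np.hstack([cv2.resize(w[0][60:310,130:380],(400,400)),cv2.resize(w[1],(400,300),)[0:300] if 0 else cv2.copyMakeBorder(cv2.resize(w[1],(400,300)),0,100,0,0,0)]))
E
```

```text
[0.57447517 0.29274217 0.23620556] [np.float64(-0.4707421671821581), np.float64(0.026124827032542264)]
```

View pics/p2.png

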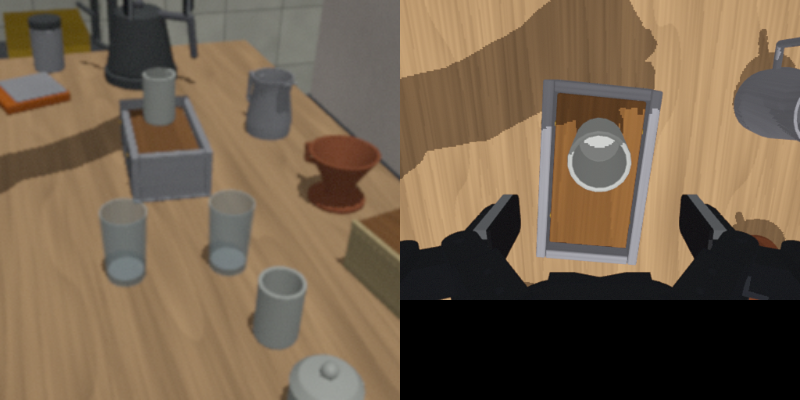

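Cup 1 stands upright in the far half of the lift. I go on to cup 2.

Converted, -0.275 m / 0.75 = -0.3667, -0.11 m / 0.75 = -0.1467.

pendant(
  steps=[
    [[0.085,-0.0733,0.0067,0,0,0,0],[0.085,-0.1467,0.0133,0,0,0,0],[0.085,-0.22,0.02,0,0,0,0],[0.085,-0.2933,0.0267,0,0,0,0],[0.085,-0.3667,0.0367,0,0,0,0]],
  ],
)

```text
clock: 10.8
position: [0.5998, 0.0152, 0.231]
tool_rot: [-3.14, 0.0, 1.571]
force: [-0.5, 0.1, -0.2]
grip_width: 0.0852
finger_force: 0.0
```

pendant(
  steps=[
    [[0.085,-0.0733,0,0,0,0,0],[0.085,-0.1467,0,0,0,0,0],[0.085,-0.22,0,0.0133,0,0,0],[0.085,-0.26,0,0.04,0,0,0],[0.085,-0.26,0,0.0533,0,0,0]],
  ],
)

```text
clock: 11.42
position: [0.599, -0.1806, 0.1899]
tool_rot: [-3.138, 0.0, 1.567]
force: [1.1, 0.3, -0.3]
grip_width: 0.0847
finger_force: 0.0
```

pendant(
  steps=[
    [[0.085,0,0,0,0,0,0],[0.085,0,0,0,0,0,0]],
  ],
)

```text
clock: 11.68
position: [0.6008, -0.1767, 0.1925]
tool_rot: [3.141, -0.0, 1.572]
force: [-0.2, 0.1, -0.2]
grip_width: 0.0854
finger_force: 0.0
```

```bash
python3 -c "
from workcell import bot
o=bot.observe();print(o['position'],o['tool_rot'])"
```

```text
[ 0.60082839 -0.17672546  0.19245899] [ 3.14143482e+00 -3.96495178e-04  1.57238856e+00]
```

Converted, 0.149 m / 0.75 = 0.1987, 0.13 m / 0.75 = 0.1733.

pendant(
  steps=[
    [[0.085,0,0,0.0667,0,0,0],[0.085,0,0,0.1333,0,0,0],[0.085,0,0,0.1733,0,0,0],[0.085,0,0,0.1987,0,0,0],[0.085,0,0,0.1987,0,0,0]],
  ],
)

```text
clock: 12.3
position: [0.6004, -0.1775, 0.0429]
tool_rot: [-3.141, -0.0, 1.571]
force: [0.0, 0.7, 0.2]
grip_width: 0.0851
finger_force: 0.0
```

pendant(
  steps=[
    [[0.04,0,0,0,0,0,0],[0.04,0,0,0,0,0,0],[0.04,0,0,0,0,0,0],[0.04,0,0,0,0,0,0],[0.04,0,0,0,0,0,0]],
  ],
  grip_force=35,
)

```text
clock: 12.92
position: [0.6013, -0.1782, 0.0449]
tool_rot: [3.14, 0.0, 1.571]
force: [-1.3, 1.8, 8.4]
grip_width: 0.0548
finger_force: 35.7
```

pendant(
  steps=[
    [[0.04,0,0,-0.0267,0,0,0],[0.04,0,0,-0.0667,0,0,0],[0.04,0,0,-0.1333,0,0,0],[0.04,0,0,-0.2,0,0,0],[0.04,0,0,-0.2667,0,0,0]],
  ],
)

```text
clock: 13.55
position: [0.6002, -0.178, 0.2468]
tool_rot: [3.14, 0.0, 1.571]
force: [1.4, 0.4, -3.6]
grip_width: 0.0545
finger_force: 38.2
```

pendant(
  steps=[
    [[0.04,0,0,0,0,0,0],[0.04,0,0,0,0,0,0]],
  ],
)

```text
clock: 13.8
position: [0.6001, -0.1779, 0.2438]
tool_rot: [3.141, -0.0, 1.571]
force: [-0.2, -0.3, -1.9]
grip_width: 0.0545
finger_force: 38.3
```

```bash
python3 -c "
from workcell import bot
o=bot.observe();print(o['position'],o['tool_rot'])"
```

```text
[ 0.60010782 -0.17792827  0.24378115] [ 3.14130736e+00 -1.77341844e-05  1.57075088e+00]
```

Converted, 0.25 m / 0.75 = 0.3333, 0.2 m / 0.75 = 0.2667.

pendant(
  steps=[
    [[0.04,0.0667,-0.0067,0,0,0,0],[0.04,0.1333,-0.0133,0,0,0,0],[0.04,0.2,-0.02,0,0,0,0],[0.04,0.2667,-0.0267,0,0,0,0],[0.04,0.3333,-0.0333,0,0,0,0]],
  ],
)

```text
clock: 14.42
position: [0.5745, 0.0734, 0.2423]
tool_rot: [-3.14, 0.0, 1.571]
force: [0.2, 0.0, -2.5]
grip_width: 0.0542
finger_force: 38.2
```

pendant(
  steps=[
    [[0.04,0.0667,-0.008,0,0,0,0],[0.04,0.1333,-0.016,0,0,0,0],[0.04,0.168,-0.016,0,0,0,0],[0.04,0.168,-0.016,0,0,0,0]],
  ],
)

```text
clock: 14.92
position: [0.5624, 0.2001, 0.2421]
tool_rot: [-3.139, 0.0, 1.574]
force: [0.5, -1.0, -2.6]
grip_width: 0.0547
finger_force: 38.2
```

pendant(
  steps=[
    [[0.04,0,0,0.04,0,0,0],[0.04,0,0,0.08,0,0,0],[0.04,0,0,0.12,0,0,0],[0.04,0,0,0.14,0,0,0],[0.04,0,0,0.1493,0,0,0]],
  ],
)

```text
clock: 15.55
position: [0.5633, 0.1973, 0.1306]
tool_rot: [-3.141, 0.001, 1.57]
force: [-0.8, -0.1, -2.4]
grip_width: 0.0548
finger_force: 38.1
```

pendant(
  steps=[
    [[0.04,0,0,0.0053,0,0,0],[0.04,0,0,0.0107,0,0,0],[0.04,0,0,0.016,0,0,0],[0.04,0,0,0.02,0,0,0],[0.04,0,0,0.024,0,0,0]],
  ],
)

```text
clock: 16.18
position: [0.5636, 0.198, 0.1132]
tool_rot: [3.141, -0.0, 1.571]
force: [0.1, 0.2, -2.1]
grip_width: 0.0547
finger_force: 38.3
```

pendant(
  steps=[
    [[0.04,0,0,0.004,0,0,0],[0.04,0,0,0.0067,0,0,0],[0.04,0,0,0.0093,0,0,0],[0.04,0,0,0.0093,0,0,0],[0.04,0,0,0.0093,0,0,0]],
  ],
)

```text
clock: 16.8
position: [0.5635, 0.198, 0.1064]
tool_rot: [-3.142, -0.0, 1.571]
force: [-0.1, 0.9, -0.4]
grip_width: 0.0547
finger_force: 38.2
```

```bash
python3 - <<'E'
from h import *
f=[]
for i in range(8): f.append(bot.observe()['force']); bot.grab_frame("side")
print(np.mean(f,0),bot.observe()['position'])
E
```

```text
[-0.28027583  0.24018079 -1.10970648] [0.56345222 0.19794131 0.10629562]
```

Converted, 0.008 m / 0.75 = 0.0107, 0.006 m / 0.75 = 0.008.

pendant(
  steps=[
    [[0.04,0,0,0.004,0,0,0],[0.04,0,0,0.008,0,0,0],[0.04,0,0,0.0107,0,0,0],[0.04,0,0,0.0107,0,0,0],[0.04,0,0,0.0107,0,0,0]],
  ],
)

```text
clock: 17.82
position: [0.5635, 0.198, 0.0983]
tool_rot: [-3.142, 0.0, 1.571]
force: [0.4, -0.4, -0.0]
grip_width: 0.0546
finger_force: 38.3
```

```bash
python3 - <<'E'
from h import *
f=[]
for i in range(8): f.append(bot.observe()['force']); bot.grab_frame("side")
print(np.mean(f,0),bot.observe()['position'])
E
```

```text
[ 0.24712004  0.48841303 -0.09141123] [0.56353896 0.1979654  0.09834622]
```

The net force is about zero, so I release and rise clear.

pendant(
  steps=[
    [[0.06,0,0,0,0,0,0],[0.07,0,0,0,0,0,0],[0.085,0,0,0,0,0,0],[0.085,0,0,0,0,0,0]],
  ],
)

```text
clock: 18.73
position: [0.5635, 0.198, 0.0983]
tool_rot: [-3.142, 0.0, 1.571]
force: [0.7, 0.6, 0.4]
grip_width: 0.0851
finger_force: 0.0
```

pendant(
  steps=[
    [[0.085,0,0,-0.04,0,0,0],[0.085,0,0,-0.0933,0,0,0],[0.085,0,0,-0.16,0,0,0],[0.085,-0.0533,0,-0.2267,0,0,0],[0.085,-0.1067,0,-0.2667,0,0,0]],
  ],
)

```text
clock: 19.35
position: [0.5637, 0.1173, 0.3007]
tool_rot: [3.14, -0.001, 1.572]
force: [0.3, -0.4, -0.5]
grip_width: 0.0852
finger_force: 0.0
```

pendant(
  steps=[
    [[0.085,0,0,0,0,0,0],[0.085,0,0,0,0,0,0],[0.085,0,0,0,0,0,0],[0.085,0,0,0,0,0,0]],
  ],
)

```text
clock: 19.85
position: [0.5632, 0.1187, 0.2975]
tool_rot: [-3.14, 0.0, 1.572]
force: [0.6, 0.4, 0.1]
grip_width: 0.0847
finger_force: 0.0
```

```bash
python3 - <<'E'
from h import *
w=[bot.grab_frame(n) for n in("side","scene")]
cv2.imwrite("pics/fin.png",np.hstack([cv2.resize(w[0][60:260,130:330],(400,400)),cv2.resize(w[1][60:260,250:450],(400,400))]))
E
```

```text
(no output)
```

View pics/fin.png

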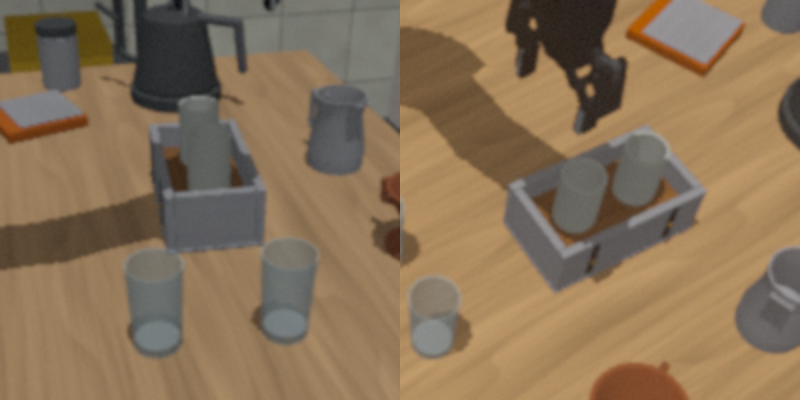

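Both cups stand upright side by side on the sunken platform, and the gripper is clear.

```bash
python3 -c "
from workcell import bot
print(bot.job_done())"
```

```text
the job is handed in; nothing more can be done
None
```

Both cups stand upright, side by side, on the sunken lift platform with the gripper clear; I handed the job in at about 20 s on the robot clock, and no verdict was shown.

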